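# Click-test the push-top spice pots and ring them ready

### The arm

A 7-joint arm with a two-finger parallel gripper is mounted at the origin on the work surface. World frame = base frame: x ahead of the robot, y to its left, z up, the work surface at z = 0. Lengths are in m, angles in rad, forces in N, time in s.
With the tool pointing down it reaches from about 0.425 to 0.875 m from the base axis. Payload 4.7 kg.
Tool frame: the origin (TCP) lies midway between the tips of the shut fingers; the grasp point (between the pads) lies ctrl.grasp_offset behind it (ctrl.grasp_offset is the distance from the TCP to the grasp point, in m); z points along the fingers, y is the line along which they close (so a half turn about z gives the same grasp; the last joint's range is limited). The gripper opens to 87 mm and grips with 3 to 60 N. Pads are 19 mm wide; open, the fingers measure 117 mm over their backs; the gripper's body (75 mm by 190 mm) begins 51 mm behind the grasp point.
Start: joints at [-1.331, 0.321, -0.07, 1.45, 0.023, 1.371, -0.057], TCP at [0.146, 0.634, 0.223] pointing down, gripper open.
Joint ranges: [-2.86, 2.86], [-0.3, 2.09], [-1.38, 1.24], [0.06, 2.45], [-1.56, 4.7], [0.09, 2.05], [-2.69, 2.69]. Speed limits (rad/s): [2.57, 2.57, 3.14, 3.14, 3.14, 3.14, 3.14].

### API

Orientations are given as a rotation vector (axis times angle).
In Python, from bench import ctrl gives the robot as it stands. The module is installed in compiled form; this text tells all that it offers.
- The arm moves only by the tool jog_arm, never from a script. Its argument "moves" is one flat list of numbers, 7 for each row, row after row: the shift along the tool's x, y, z in units of 30 cm (1.0 is 30 cm), then the turn, a rotation vector about the tool's x, y, z in units of 60 degrees (1.0 is 60 degrees), then the gripper's target within -1 to 1 (fully open at 1, half-way at 0, shut at -1). In form: [x, y, z, wx, wy, wz, fingers, x, y, z, wx, wy, wz, fingers, ...]. A call has exactly 8 rows; each row is the pose to reach, as a shift and turn from the pose commanded when the call began, along the tool's axes at that moment; what a row does not reach only later rows make up. A row lasts 1/8 s, in which the tool goes at most 62.5 mm and 10.7 degrees, less where a joint would pass 70% of its speed; a pose out of reach is approached as far as the arm can. A call with a number of a shift or a turn outside -1 to 1 is refused whole. A call with a gripper value outside its range is refused whole. The fingers move at their own pace and stop on an object; "newtons" is the grip in N (left out, the last holds). Time passes only in rows, so rows that repeat a pose let the fingers close, or fill a call up. It gives the time, the measured TCP pose, the force, the opening and the grip force at its end, in the units of the state.
- ctrl.get_state(): the state, without advancing time (a new reading comes with each control period).
- ctrl.get_image(name): name is "scene" or "top" or "wrist"; returns a dict with "pixels" (420x560x3 uint8, red, green, blue), "fx", "fy", "cx", "cy" (pixels), "dist" ([k1, k2, p1, p2, k3] as OpenCV has them; the pictures are not rectified), "xyz" and "rotation" of the camera in the world; the wrist camera has in their place "tool_from_camera" (4x4, takes a point from camera to tool coordinates, whose origin is the TCP and whose axes are the flange's). Camera axes: x right, y up, looking along -z (the intrinsics and any distortion apply to the point x, -y, -z); pixel columns grow to the right and rows downward; lengths in m; the calibration is good to about 2 mm. A picture is of the moment at which its call begins: read the wrist's pose just before it. There is no depth.
- ctrl.close_job(): hands the job in; it is judged then, once.
The state is a dict: "time": time; "joint_positions": joint angles; "qd": joint speeds; "joint_torque": joint torques, N m; "position": TCP position; "tool_rot": TCP orientation; "ft_force": force on the tool from outside, world axes, zero at the start; "torque": the same for the moment, N m; "grip_width": opening from 0.0 (shut) to 1.0 (fully open); "grip_force": force on a finger pad.
Only numpy, scipy, OpenCV 4.12 (cv2) and the standard library are available. Lean on these libraries where they do the work, as an engineer would, in place of code of your own. Each camera call takes 0.05 s, during which the arm holds its last target. There are 200 camera calls.

### The job

Try the push button of every spice pot on the counter by pressing it fully down and letting go: stand the pots whose button stays fully down in the low wooden serving tray, button left down, and stand the ones whose button springs back in the deeper grey repair tub. When every pot is sorted, ring the counter bell by pressing its plunger fully down and letting it go, so that the tray gets collected. Leave the sugar bowl and citrus squeezer where they are.

Things in the scene. Friction and masses are not known exactly. Their poses are not given: they have to be found in the camera images.
- pot_a: a squat round push-top spice pot, all pots alike to look at: steel body 57 mm in diameter with a black lid, 50 mm high to the top of the lid; a white button 32 mm in diameter stands 12 mm proud in the middle of the lid (62 mm in all) while up, 2 mm proud when down. Origin: centre of the underside, z up. Mass 0.13 to 0.27 kg. Present only in some starts. Starts standing on the counter among the others, in the middle of the work area
- click_a (a joint): the button of pot_a: 0 m is up (as at the start), 0.010 m is pressed fully down. It takes up to about 5 N to press fully down. A sound button snaps down once past about half-way and stays at 0.010 when released (pressed clearly less it returns to 0). A faulty one, pressed fully down, springs back within half a second of release to about 0.004, that is 8 mm proud of the lid, and stays there
- pot_b: a squat round push-top spice pot, all pots alike to look at: steel body 57 mm in diameter with a black lid, 50 mm high to the top of the lid; a white button 32 mm in diameter stands 12 mm proud in the middle of the lid (62 mm in all) while up, 2 mm proud when down. Origin: centre of the underside, z up. Mass 0.13 to 0.27 kg. Present only in some starts. Starts standing on the counter among the others, in the middle of the work area
- click_b (a joint): the button of pot_b: 0 m is up (as at the start), 0.010 m is pressed fully down. It takes up to about 5 N to press fully down. A sound button snaps down once past about half-way and stays at 0.010 when released (pressed clearly less it returns to 0). A faulty one, pressed fully down, springs back within half a second of release to about 0.004, that is 8 mm proud of the lid, and stays there
- pot_c: a squat round push-top spice pot, all pots alike to look at: steel body 57 mm in diameter with a black lid, 50 mm high to the top of the lid; a white button 32 mm in diameter stands 12 mm proud in the middle of the lid (62 mm in all) while up, 2 mm proud when down. Origin: centre of the underside, z up. Mass 0.13 to 0.27 kg. Present only in some starts. Starts standing on the counter among the others, in the middle of the work area
- click_c (a joint): the button of pot_c: 0 m is up (as at the start), 0.010 m is pressed fully down. It takes up to about 5 N to press fully down. A sound button snaps down once past about half-way and stays at 0.010 when released (pressed clearly less it returns to 0). A faulty one, pressed fully down, springs back within half a second of release to about 0.004, that is 8 mm proud of the lid, and stays there
- pot_d: a squat round push-top spice pot, all pots alike to look at: steel body 57 mm in diameter with a black lid, 50 mm high to the top of the lid; a white button 32 mm in diameter stands 12 mm proud in the middle of the lid (62 mm in all) while up, 2 mm proud when down. Origin: centre of the underside, z up. Mass 0.13 to 0.27 kg. Present only in some starts. Starts standing on the counter among the others, in the middle of the work area
- click_d (a joint): the button of pot_d: 0 m is up (as at the start), 0.010 m is pressed fully down. It takes up to about 5 N to press fully down. A sound button snaps down once past about half-way and stays at 0.010 when released (pressed clearly less it returns to 0). A faulty one, pressed fully down, springs back within half a second of release to about 0.004, that is 8 mm proud of the lid, and stays there
- pot_e: a squat round push-top spice pot, all pots alike to look at: steel body 57 mm in diameter with a black lid, 50 mm high to the top of the lid; a white button 32 mm in diameter stands 12 mm proud in the middle of the lid (62 mm in all) while up, 2 mm proud when down. Origin: centre of the underside, z up. Mass 0.13 to 0.27 kg. Present only in some starts. Starts standing on the counter among the others, in the middle of the work area
- click_e (a joint): the button of pot_e: 0 m is up (as at the start), 0.010 m is pressed fully down. It takes up to about 5 N to press fully down. A sound button snaps down once past about half-way and stays at 0.010 when released (pressed clearly less it returns to 0). A faulty one, pressed fully down, springs back within half a second of release to about 0.004, that is 8 mm proud of the lid, and stays there
- pot_f: a squat round push-top spice pot, all pots alike to look at: steel body 57 mm in diameter with a black lid, 50 mm high to the top of the lid; a white button 32 mm in diameter stands 12 mm proud in the middle of the lid (62 mm in all) while up, 2 mm proud when down. Origin: centre of the underside, z up. Mass 0.13 to 0.27 kg. Present only in some starts. Starts standing on the counter among the others, in the middle of the work area
- click_f (a joint): the button of pot_f: 0 m is up (as at the start), 0.010 m is pressed fully down. It takes up to about 5 N to press fully down. A sound button snaps down once past about half-way and stays at 0.010 when released (pressed clearly less it returns to 0). A faulty one, pressed fully down, springs back within half a second of release to about 0.004, that is 8 mm proud of the lid, and stays there
- tray: the serving tray, fixed: low wooden tray, 300 mm along its x by 180 mm along its y, walls 8 mm thick, rim 24 mm high, a steel bow handle (45 mm high) over each short end; inner floor 8 mm above the origin. Origin: centre of the underside, z up. To one side of the pots
- tub: the repair tub, fixed: deeper grey plastic tub, 280 mm along its x by 180 mm along its y, walls 5 mm thick, 45 mm high, with a flat lip that reaches 10 mm out; inner floor 5 mm above the origin. Origin: centre of the underside, z up. On the other side of the pots
- bell_top (a point): the top of the counter bell's plunger head (a 20 mm disc on a small stem), 62 mm above the counter when up; it moves with the plunger. The bell is a steel dome 76 mm across and 48 mm high, fixed, nearest the robot in front of the pots
- bell (a joint): the bell's plunger: 0 m is up, 0.007 m is fully down at its stop; a spring returns it; about 4 N presses it to the stop
- sugar_bowl: a white ceramic sugar bowl with its lid on, 94 mm across, 91 mm high, loose; origin: centre of its underside. Not part of the job, to be left alone
- squeezer: a turned wooden citrus squeezer standing on its foot, 70 mm across, 95 mm high, loose; origin: centre of its underside. Not part of the job, to be left alone
Things that resemble listed ones, but are neither listed nor needed, are in the scene too. Leave any red look-alike of the pot_a alone.

How it is judged:
By the outcome, as a careful person would: the job done as asked, in the order asked, and still so for the second after the job is handed in, with the robot touching nothing.
Of pot_a, pot_b, pot_c, pot_d, pot_e, pot_f only 5 to 6 are there at a start; the rules pass over those that are not, and their reading is None.
At some moment in a run one of pot_a, pot_b, pot_c, pot_d, pot_e, pot_f may be knocked a few centimetres aside while the robot is not near it.
It also fails if it takes over 210 s, if anything falls off the work surface, if the arm or the gripper's body presses on something with over 40 N, if the wrist force passes 120 N, or if a joint passes its speed limit or range.

## Working session

There is one attempt and no reset: what is moved stays moved. The work goes in short steps, Python scripts to look and compute and a tool call to move; the robot and the scene stay as the last step left them, time stands still between calls to the robot, and variables do not carry over. Pictures are saved under pics/ and viewed, at most 14 in all, crops included, and the job is handed in when it is done.

Besides the shell and the picture viewer there is one more tool, called after ">>>" as name(argument=value, ...) on one line, values as JSON. jog_arm: Moves the arm, as the interface text tells. Its arguments: {"type":"object","properties":{"moves":{"type":"array"},"newtons":{"type":"number"}},"required":["moves"]}

```bash
mkdir -p pics
cat > h.py <<'E'
import numpy as np, cv2
from bench import ctrl
from scipy.spatial.transform import Rotation as R
def cam(name):
    s=ctrl.get_state(); im=ctrl.get_image(name)
    if name=="wrist":
        T=np.eye(4); T[:3,:3]=R.from_rotvec(s["tool_rot"]).as_matrix(); T[:3,3]=s["position"]
        C=T@np.array(im["tool_from_camera"]); im["xyz"]=C[:3,3]; im["R"]=C[:3,:3]
    else:
        r=np.array(im["rotation"]); im["R"]=r if r.shape==(3,3) else R.from_rotvec(r).as_matrix()
        im["xyz"]=np.array(im["xyz"])
    im["K"]=np.array([[im["fx"],0,im["cx"]],[0,im["fy"],im["cy"]],[0,0,1.]])
    return im
def save(im,fn): cv2.imwrite("pics/"+fn,im["pixels"][:,:,::-1])
def ray(im,uv,z):
    uv=np.array(uv,float).reshape(-1,1,2)
    p=cv2.undistortPoints(uv,im["K"],np.array(im["dist"],float)).reshape(-1,2)
    d=np.c_[p[:,0],-p[:,1],-np.ones(len(p))]@im["R"].T
    t=(z-im["xyz"][2])/d[:,2]
    return im["xyz"]+d*t[:,None]
def proj(im,P):
    P=np.array(P,float).reshape(-1,3); c=(P-im["xyz"])@im["R"]; c=c*[1,-1,-1]
    return cv2.projectPoints(c,np.zeros(3),np.zeros(3),im["K"],np.array(im["dist"],float))[0].reshape(-1,2)
def white(im,lo=170):
    p=im["pixels"].astype(int); m=((p.min(2)>lo)&(p.max(2)-p.min(2)<40)).astype(np.uint8)
    n,l,st,ce=cv2.connectedComponentsWithStats(m)
    return [(ce[i].round(1),st[i]) for i in range(1,n) if st[i][4]>60]
E
python3 - <<'E'
from h import *
s=ctrl.get_state(); print(s, ctrl.grasp_offset)
for n in("scene","top"):
    im=cam(n); save(im,n+"0.png"); print(n,im["rotation"],im["xyz"],im["fx"],im["dist"])
    for c,st in white(im): print(c,st, ray(im,c,0.062).round(3))
E
```

```text
{'time': 0.0, 'joint_positions': array([-1.33090533,  0.32182253, -0.07010903,  1.45166851,  0.02262908,
        1.3707967 , -0.05689229]), 'qd': array([-0.0012337 ,  0.0008588 , -0.00195941, -0.0012054 , -0.00116891,
        0.00035291,  0.00074656]), 'joint_torque': array([-5.38827971e-04, -4.91289425e+01, -4.04417356e-01, -3.12528098e+01,
       -6.39041117e-02,  4.39449248e-02,  1.57322074e-04]), 'position': array([0.14544103, 0.63295367, 0.22146528]), 'tool_rot': array([-3.53803164e-01, -3.12150827e+00,  2.99244837e-03]), 'ft_force': array([ 0.86318544,  0.05794849, -0.70530147]), 'torque': array([ 0.01583863,  0.01282483, -0.0122323 ]), 'grip_force': 0.0, 'grip_width': 1.0002614849116582} 0.0187
scene [0.55190584 0.34524129 1.07655967] [ 0.98465611 -0.19494968  0.71436492] 400.5488473786253 [-0.07399841  0.          0.          0.          0.        ]
top [ 0.07818655 -0.06802469 -1.59088008] [0.48539686 0.00402627 1.28425922] 477.7036514036772 [-0.12142787  0.          0.          0.          0.        ]
```

View pics/top0.png

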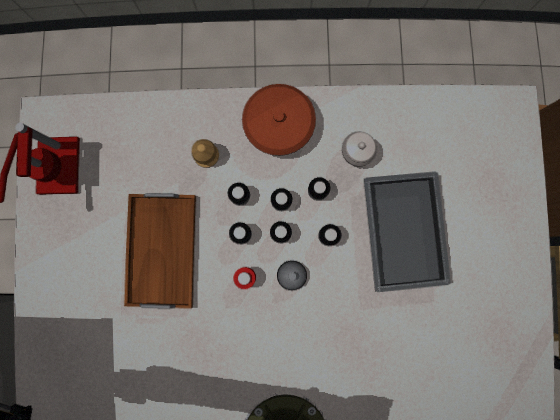

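View pics/scene0.png

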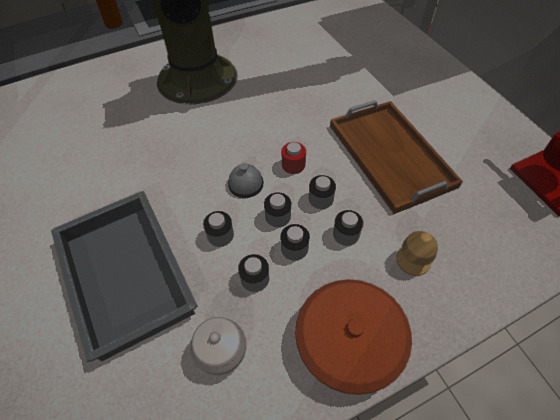

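Top view: black-lidded pots are at (239,193), (282,199), (319,188), (240,233), (281,232) and (330,235). The look-alikes are the red pot at (245,278), which I leave alone, the bell at (292,275) with its plunger, and the sugar bowl knob at (361,147). The wooden tray is centred at (160,250) and the grey tub at (408,231).

```bash
cat >> h.py <<'E'
def buttons(im,z=0.062,guess=None):
    "button centres as bright blobs inside small dark lids"
    p=im["pixels"].astype(int); g=p.max(2)
    out=[]
    for u,v in guess:
        u0,v0=int(u)-11,int(v)-11; w=p[v0:v0+23,u0:u0+23]; m=((w.min(2)>110)).astype(np.uint8)
        n,l,st,ce=cv2.connectedComponentsWithStats(m,connectivity=4)
        k=l[11,11]; out.append((u0+ce[k][0],v0+ce[k][1],st[k][4]))
    return np.array(out)
E
python3 - <<'E'
from h import *
t=cam("top"); s=cam("scene")
gt=[(239,193),(282,199),(319,188),(240,233),(281,232),(330,235)]
bt=buttons(t,guess=gt); P=ray(t,bt[:,:2],.062)
gs=proj(s,P); bs=buttons(s,guess=gs)
Q=ray(s,bs[:,:2],.062)
for a in zip(bt.round(1),P.round(4),bs.round(1),Q.round(4)):print(*a)
print('bell',ray(t,[(292,272)],.062),ray(s,[(244,169)],.062))
print('red',ray(t,[(244,278)],.062))
print('tray',ray(t,[(129,195),(197,195),(193,307),(125,305)],.024).round(3))
print('tub',ray(t,[(364,178),(437,172),(451,284),(375,291)],.045).round(3))
print('bowl,sq',ray(t,[(360,149),(204,152)],.05).round(3))
E
```

```text
[237.4 192.2 105. ] [0.643  0.1107 0.062 ] [349.7 218.1 149. ] [0.6451 0.1094 0.062 ]
[280.9 198.1 102. ] [ 0.6252 -0.0011  0.062 ] [294.8 232.8 161. ] [ 0.6278 -0.0028  0.062 ]
[319.3 187.  104. ] [ 0.6521 -0.1009  0.062 ] [252.5 264.5 187. ] [ 0.6542 -0.1025  0.062 ]
[239.  232.6 106. ] [0.5387 0.1081 0.062 ] [322.7 181.6 119. ] [0.5411 0.1067 0.062 ]
[280.3 231.6 109. ] [0.5391 0.0024 0.062 ] [277.2 199.6 138. ] [0.5414 0.0008 0.062 ]
[330.5 234.5 112. ] [ 0.5288 -0.126   0.062 ] [215.9 219.  154. ] [ 0.531  -0.1274  0.062 ]
bell [[ 0.43561086 -0.02523774  0.062     ]] [[ 0.4357842  -0.02803526  0.062     ]]
red [[0.42285629 0.09718052 0.062     ]]
tray [[0.647 0.408 0.024]
 [0.643 0.222 0.024]
 [0.347 0.236 0.024]
 [0.354 0.418 0.024]]
tub [[ 0.676 -0.221  0.045]
 [ 0.688 -0.418  0.045]
 [ 0.392 -0.441  0.045]
 [ 0.381 -0.239  0.045]]
bowl,sq [[ 0.752 -0.213  0.05 ]
 [ 0.754  0.199  0.05 ]]
```

>>> jog_arm(moves=[-0.17,-0.11,0.02,0,0,-0.2155,-1,-0.34,-0.22,0.04,0,0,-0.2155,-1,-0.5,-0.33,0.06,0,0,-0.2155,-1,-0.67,-0.44,0.08,0,0,-0.2155,-1,-0.84,-0.55,0.1,0,0,-0.2155,-1,-1,-0.66,0.12,0,0,-0.2155,-1,-1,-0.66,0.12,0,0,-0.2155,-1,-1,-0.66,0.12,0,0,-0.2155,-1], newtons=20)

```text
time: 1.2
position: [0.3931, 0.3738, 0.1865]
tool_rot: [-0.0, -3.141, -0.001]
ft_force: [-0.4, 0.3, 0.5]
grip_width: 0.173
grip_force: 0.0
```

>>> jog_arm(moves=[-0.14,-0.147,0,0,0,0,-1,-0.28,-0.293,0.05,0,0,0,-1,-0.42,-0.44,0.1,0,0,0,-1,-0.56,-0.586,0.17,0,0,0,-1,-0.7,-0.733,0.25,0,0,0,-1,-0.837,-0.879,0.32,0,0,0,-1,-0.837,-0.879,0.338,0,0,0,-1,-0.837,-0.879,0.338,0,0,0,-1])

```text
time: 2.2
position: [0.6438, 0.1117, 0.084]
tool_rot: [0.003, -3.139, -0.001]
ft_force: [-0.2, 0.6, 0.3]
grip_width: 0.004
grip_force: 0.0
```

>>> jog_arm(moves=[0,0.005,0.05,0,0,0,-1,0,0.005,0.08,0,0,0,-1,0,0.005,0.1,0,0,0,-1,0,0.005,0.11,0,0,0,-1,0,0.005,0.115,0,0,0,-1,0,0.005,0.115,0,0,0,-1,0,0.005,0.115,0,0,0,-1,0,0.005,0.115,0,0,0,-1])

```text
time: 3.2
position: [0.6445, 0.1129, 0.0525]
tool_rot: [-0.001, 3.142, 0.004]
ft_force: [-5.4, 3.4, 10.2]
grip_width: 0.003
grip_force: 5.0
```

>>> jog_arm(moves=[0,0,-0.1,0,0,0,-1,0.03,-0.15,-0.13,0,0,0,-1,0.06,-0.34,-0.13,0,0,0,-1,0.06,-0.385,-0.1,0,0,0,-1,0.06,-0.385,-0.04,0,0,0,-1,0.06,-0.385,-0.01,0,0,0,-1,0.06,-0.385,0,0,0,0,-1,0.06,-0.385,0,0,0,0,-1])

```text
time: 4.2
position: [0.6265, -0.0038, 0.0524]
tool_rot: [0.003, -3.14, 0.001]
ft_force: [-6.5, -3.1, 16.4]
grip_width: 0.006
grip_force: 8.0
```

Run:
```python
from h import *
im=cam("wrist"); save(im,"w1.png"); s=cam("scene"); save(s,"s1.png"); print(im["xyz"],im["R"].round(2),im["fx"])
```

```text
[ 0.5517984 -0.0030616  0.2147557] [[-0.   -0.96 -0.27]
 [ 1.   -0.   -0.  ]
 [-0.   -0.27  0.96]] 366.2252609293845
```

View pics/w1.png

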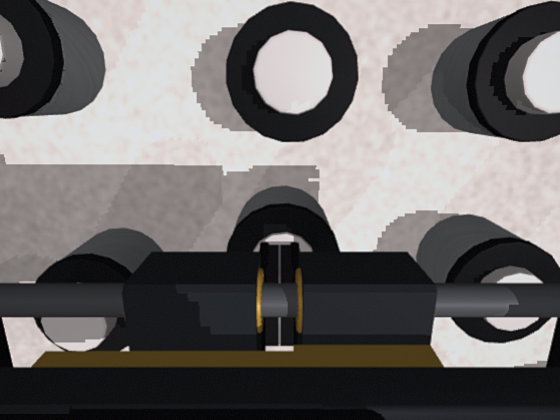

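>>> jog_arm(moves=[0,0,-0.1,0,0,0,-1,-0.04,-0.15,-0.13,0,0,0,-1,-0.088,-0.3,-0.13,0,0,0,-1,-0.088,-0.328,-0.1,0,0,0,-1,-0.088,-0.328,-0.04,0,0,0,-1,-0.088,-0.328,-0.01,0,0,0,-1,-0.088,-0.328,0,0,0,0,-1,-0.088,-0.328,0,0,0,0,-1])

```text
time: 5.3
position: [0.6521, -0.0994, 0.0524]
tool_rot: [0.005, -3.139, -0.005]
ft_force: [-8.8, 2.3, 16.7]
grip_width: 0.007
grip_force: 8.1
```

>>> jog_arm(moves=[0,0,-0.1,0,0,0,-1,0.2,-0.04,-0.13,0,0,0,-1,0.38,-0.083,-0.13,0,0,0,-1,0.41,-0.083,-0.1,0,0,0,-1,0.41,-0.083,-0.04,0,0,0,-1,0.41,-0.083,-0.01,0,0,0,-1,0.41,-0.083,0,0,0,0,-1,0.41,-0.083,0,0,0,0,-1])

```text
time: 6.3
position: [0.5311, -0.1257, 0.0523]
tool_rot: [0.003, -3.14, -0.004]
ft_force: [-7.6, 4.1, 21.1]
grip_width: 0.002
grip_force: 10.3
```

```bash
cat > chk.py <<'E'
from h import *
import sys
P=np.array([(.644,.110),(.6265,-.002),(.653,-.1017),(.540,.1074),(.540,.0016),(.530,-.1267)])
t=cam("top"); save(t,sys.argv[1])
b=buttons(t,guess=proj(t,np.c_[P,[.062]*6])); print(np.c_[ray(t,b[:,:2],.056)[:,:2]-P,b[:,2]].round(4))
E
python3 chk.py t2.png
```

```text
[[-1.20e-03  7.00e-04  1.08e+02]
 [-1.10e-03  7.00e-04  1.06e+02]
 [-1.40e-03  1.10e-03  1.05e+02]
 [-8.00e-04  1.40e-03  1.08e+02]
 [-5.00e-04  8.00e-04  1.14e+02]
 [ 2.00e-04  1.10e-03  5.25e+02]]
```

>>> jog_arm(moves=[0,0,-0.1,0,0,0,-1,-0.02,0.15,-0.13,0,0,0,-1,-0.033,0.34,-0.13,0,0,0,-1,-0.033,0.428,-0.11,0,0,0,-1,-0.033,0.428,-0.04,0,0,0,-1,-0.033,0.428,-0.01,0,0,0,-1,-0.033,0.428,-0.003,0,0,0,-1,-0.033,0.428,-0.003,0,0,0,-1])

```text
time: 7.35
position: [0.54, 0.002, 0.0524]
tool_rot: [-0.0, -3.14, -0.003]
ft_force: [-5.4, 2.7, 10.7]
grip_width: 0.006
grip_force: 5.4
```

>>> jog_arm(moves=[0,0,-0.1,0,0,0,-1,0,0.15,-0.13,0,0,0,-1,0,0.32,-0.13,0,0,0,-1,0,0.353,-0.1,0,0,0,-1,0,0.353,-0.04,0,0,0,-1,0,0.353,-0.01,0,0,0,-1,0,0.353,0,0,0,0,-1,0,0.353,0,0,0,0,-1])

```text
time: 8.35
position: [0.5394, 0.1044, 0.0524]
tool_rot: [-0.005, -3.139, 0.001]
ft_force: [-5.6, -1.0, 13.3]
grip_width: 0.008
grip_force: 6.1
```

>>> jog_arm(moves=[0,0,-0.15,0,0,0,-1,0,0,-0.3,0,0,0,-1,0.1,0.15,-0.4,0,0,0,-1,0.18,0.3,-0.43,0,0,0,0,0.25,0.45,-0.43,0,0,0,0.7,0.33,0.6,-0.43,0,0,0,0.7,0.33,0.75,-0.43,0,0,0,0.7,0.33,0.8,-0.43,0,0,0,0.7])

```text
time: 9.35
position: [0.4406, 0.348, 0.1796]
tool_rot: [0.002, -3.141, 0.0]
ft_force: [0.3, -0.4, 0.6]
grip_width: 0.486
grip_force: 0.0
```

```bash
cat > hts.py <<'E'
from h import *
P=np.array([(.644,.110),(.6265,-.002),(.653,-.1017),(.540,.1074),(.540,.0016),(.530,-.1267)])
t=cam("top"); s=cam("scene"); save(t,"t3.png"); save(s,"s3.png")
Z=np.c_[P,[.056]*6]
bt=buttons(t,guess=proj(t,Z)); bs=buttons(s,guess=proj(s,Z))
print(bt.round(1)[:,2],bs.round(1)[:,2])
for z in(.052,.058):
    A=ray(t,bt[:,:2],z);B=ray(s,bs[:,:2],z); print(z,np.c_[(B-A)[:,:2],A[:,:2]].round(4))
E
python3 hts.py
```

```text
[106. 105. 105. 108. 107. 112.] [150. 161. 190. 120. 135. 153.]
0.052 [[-1.100e-03  1.000e-03  6.433e-01  1.108e-01]
 [-1.100e-03  4.000e-04  6.258e-01 -1.400e-03]
 [ 2.100e-03 -1.500e-03  6.522e-01 -1.010e-01]
 [ 2.400e-03 -1.300e-03  5.389e-01  1.079e-01]
 [ 2.300e-03 -1.700e-03  5.390e-01  2.300e-03]
 [-1.800e-03 -3.000e-04  5.290e-01 -1.267e-01]]
0.058 [[ 0.0027 -0.0012  0.6426  0.1103]
 [ 0.0028 -0.0014  0.6251 -0.0014]
 [ 0.0059 -0.0029  0.6514 -0.1005]
 [ 0.0066 -0.0035  0.5386  0.1074]
 [ 0.0065 -0.0035  0.5387  0.0024]
 [ 0.0026 -0.0016  0.5288 -0.126 ]]
```

View pics/s3.png

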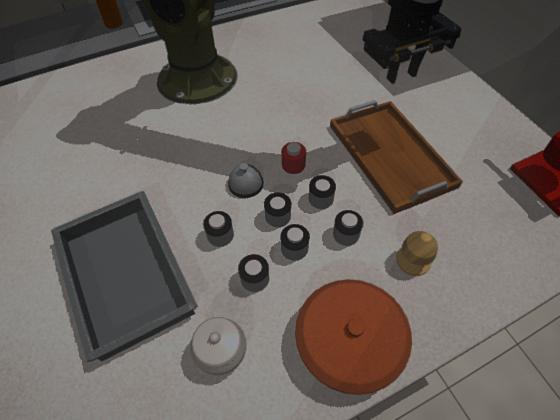

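Against the pre-press disparity, the pots at (.653,-.102), (.540,.107) and (.540,.002) stayed down, so they go to the tray. The ones at (.644,.110), (.627,-.002) and (.530,-.127) sprang back to 8 mm, so they go to the tub. The close views show black-lidded pots with white buttons; the red pot is at (293,157) and is excluded.

>>> jog_arm(moves=[-0.06,-0.16,0,0,0,0,0.7,-0.13,-0.33,0,0,0,0,0.7,-0.2,-0.5,0.06,0,0,0,0.7,-0.27,-0.67,0.12,0,0,0,0.7,-0.331,-0.8,0.2,0,0,0,0.7,-0.331,-0.803,0.27,0,0,0,0.7,-0.331,-0.803,0.315,0,0,0,0.7,-0.331,-0.803,0.315,0,0,0,0.7])

```text
time: 10.45
position: [0.5392, 0.1049, 0.0851]
tool_rot: [-0.001, -3.139, 0.001]
ft_force: [-0.5, -0.1, 0.3]
grip_width: 0.851
grip_force: 0.0
```

Run:
```python
from h import *
im=cam("wrist"); save(im,"w4.png")
```

```text
(no output)
```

View pics/w4.png

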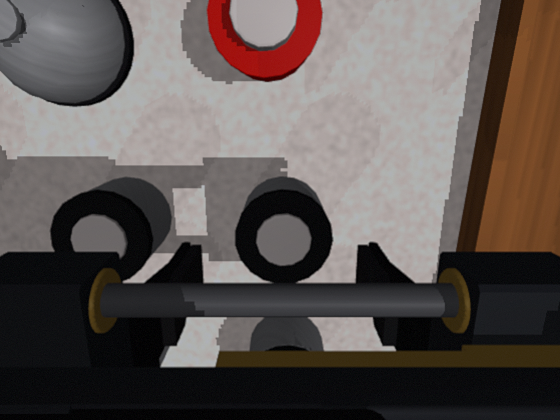

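The wrist view shows a black-lid pot with its button down at (284,237), midway between the fingers. The red one at (264,30) is well clear.

>>> jog_arm(moves=[0,0.007,0.1,0,0,0,0.7,0,0.007,0.2,0,0,0,0.7,0,0.007,0.243,0,0,0,0.7,0,0.007,0.243,0,0,0,-1,0,0.007,0.243,0,0,0,-1,0,0.007,0.243,0,0,0,-1,0,0.007,0.15,0,0,0,-1,0,0.007,0,0,0,0,-1], newtons=20)

```text
time: 11.5
position: [0.5387, 0.1075, 0.0856]
tool_rot: [-0.0, -3.138, 0.002]
ft_force: [0.5, 0.3, -1.4]
grip_width: 0.637
grip_force: 19.9
```

>>> jog_arm(moves=[-0.03,0.15,-0.03,0,0,0,-1,-0.06,0.34,-0.03,0,0,0,-1,-0.1,0.52,0,0,0,0,-1,-0.13,0.7,0.02,0,0,0,-1,-0.13,0.703,0.06,0,0,0,-1,-0.13,0.703,0.15,0,0,0,-1,-0.13,0.703,0.195,0,0,0,-1,-0.13,0.703,0.212,0,0,0,-1])

```text
time: 12.5
position: [0.5781, 0.3173, 0.0226]
tool_rot: [-0.001, -3.138, 0.003]
ft_force: [-9.3, -5.6, 16.7]
grip_width: 0.638
grip_force: 20.1
```

>>> jog_arm(moves=[0,0,0,0,0,0,-1,0,0,0,0,0,0,0.6,0,0,0,0,0,0,0.7,0,0,0,0,0,0,0.7,0,0,-0.07,0,0,0,0.7,0,0,-0.2,0,0,0,0.7,0,0,-0.33,0,0,0,0.7,0,0,-0.33,0,0,0,0.7])

```text
time: 13.5
position: [0.5822, 0.3203, 0.1276]
tool_rot: [0.0, 3.133, 0.008]
ft_force: [0.1, 0.0, -0.1]
grip_width: 0.849
grip_force: 0.0
```

```bash
python3 chk.py t5.png
python3 - <<'E'
from h import *
im=cam("wrist"); s=cam("scene"); cv2.imwrite("pics/p5.png",np.hstack([cv2.resize(im["pixels"],(400,300)),cv2.resize(s["pixels"],(400,300))])[:,:,::-1])
E
```

```text
[[-1.20e-03  7.00e-04  1.08e+02]
 [-1.10e-03  7.00e-04  1.06e+02]
 [-1.40e-03  1.10e-03  1.05e+02]
 [ 9.60e-03 -2.60e-03  3.44e+02]
 [ 2.00e-04  3.00e-03  4.70e+02]
 [-1.10e-03  6.00e-04  1.14e+02]]
```

View pics/p5.png

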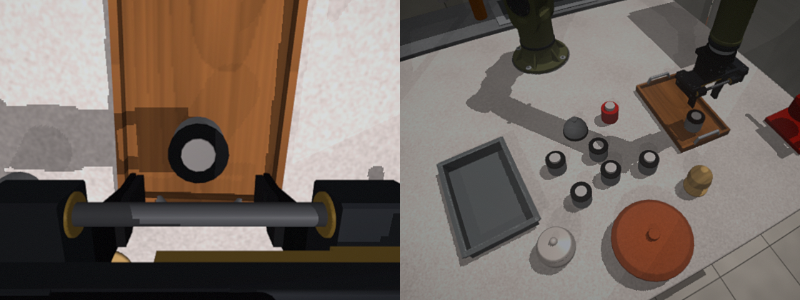

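Run:
```python
from h import *
s=ctrl.get_state(); print(s['position'],s['tool_rot'],abs(s['qd']).max())
```

```text
[0.57903443 0.31865001 0.12168463] [-1.45944507e-04 -3.14144630e+00 -1.31773456e-04] 0.020697603973515492
```

>>> jog_arm(moves=[0.02,-0.17,0,0,0,0,0.7,0.04,-0.36,0,0,0,0,0.7,0.06,-0.55,0,0,0,0,0.7,0.09,-0.74,0.02,0,0,0,0.7,0.11,-0.9,0.05,0,0,0,0.7,0.13,-1,0.08,0,0,0,0.7,0.13,-1,0.1,0,0,0,0.7,0.13,-1,0.12,0,0,0,0.7])

```text
time: 14.65
position: [0.5399, 0.02, 0.0846]
tool_rot: [0.001, -3.141, -0.001]
ft_force: [0.3, 0.9, 0.1]
grip_width: 0.853
grip_force: 0.0
```

```bash
cat > wr.py <<'E'
from h import *
import sys
# wrist: find bright buttons encircled by dark lid, report positions
im=cam("wrist"); save(im,"w_last.png"); p=im["pixels"].astype(int)
m=((p.min(2)>110)&(p.max(2)-p.min(2)<60)).astype(np.uint8)
n,l,st,ce=cv2.connectedComponentsWithStats(m,connectivity=4)
for i in range(1,n):
    x,y,w,h,a=st[i]
    if a>300 and w<130 and .6<w/h<1.7 and a/(w*h)>.6:
        print(ce[i].round(0),a,[ray(im,ce[i],z)[0,:2].round(4) for z in(.052,.058)])
s=ctrl.get_state(); print(s["position"].round(4),s["time"])
E
python3 wr.py
```

```text
[180.  16.] 1281 [array([ 0.4254, -0.0271]), array([ 0.4267, -0.0256])]
[448.  19.] 2463 [array([0.4263, 0.1025]), array([0.4275, 0.1   ])]
[308. 333.] 1429 [array([0.601 , 0.0385]), array([0.5968, 0.0379])]
[181. 354.] 995 [array([ 0.6165, -0.0402]), array([ 0.6118, -0.0383])]
[0.5396 0.0204 0.0839] 14.7
```

View pics/w_last.png

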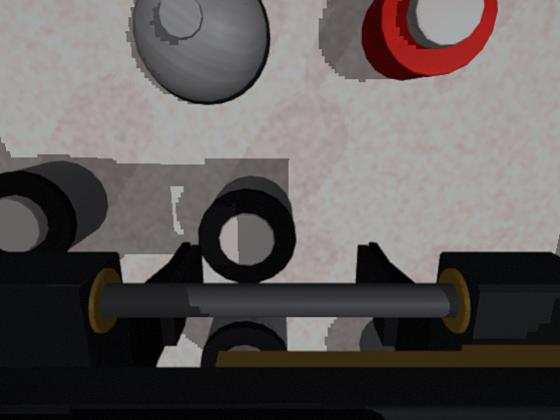

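The lid and button of this pot are at (245,237), where expected. The bell at (200,50) and the red pot at (430,35) are clear.

>>> jog_arm(moves=[0,-0.063,0,0,0,0,0.7,0,-0.063,0.02,0,0,0,0.7,0,-0.063,0.15,0,0,0,0.7,0,-0.063,0.24,0,0,0,0.7,0,-0.063,0.24,0,0,0,-1,0,-0.063,0.24,0,0,0,-1,0,-0.063,0.24,0,0,0,-1,0,-0.063,0.24,0,0,0,-1])

```text
time: 15.7
position: [0.5415, 0.0002, 0.0148]
tool_rot: [-0.0, 3.139, 0.001]
ft_force: [-0.1, 0.8, 3.1]
grip_width: 0.636
grip_force: 19.9
```

>>> jog_arm(moves=[0,0,-0.15,0,0,0,-1,0,0,-0.3,0,0,0,-1,0.03,0.16,-0.3,0,0,0,-1,0.06,0.35,-0.3,0,0,0,-1,0.09,0.54,-0.3,0,0,0,-1,0.12,0.73,-0.3,0,0,0,-1,0.139,0.92,-0.25,0,0,0,-1,0.139,1,-0.2,0,0,0,-1])

```text
time: 16.7
position: [0.4967, 0.3046, 0.0733]
tool_rot: [0.009, -3.141, -0.003]
ft_force: [-0.4, 0.3, -2.6]
grip_width: 0.637
grip_force: 19.9
```

>>> jog_arm(moves=[0,0.065,0.05,0,0,0,-1,0,0.065,0.1,0,0,0,-1,0,0.065,0.14,0,0,0,-1,0,0.065,0.158,0,0,0,-1,0,0.065,0.165,0,0,0,-1,0,0.065,0.165,0,0,0,0.6,0,0.065,0.165,0,0,0,0.7,0,0.065,0.165,0,0,0,0.7])

```text
time: 17.7
position: [0.4991, 0.3197, 0.0248]
tool_rot: [0.0, 3.14, 0.002]
ft_force: [0.3, -0.2, -1.6]
grip_width: 0.823
grip_force: 0.0
```

>>> jog_arm(moves=[0,0,-0.1,0,0,0,0.7,0,0,-0.27,0,0,0,0.7,-0.08,-0.14,-0.33,0,0,0,0.7,-0.17,-0.31,-0.33,0,0,0,0.7,-0.26,-0.48,-0.33,0,0,0,0.7,-0.35,-0.65,-0.33,0,0,0,0.7,-0.44,-0.82,-0.33,0,0,0,0.7,-0.517,-0.97,-0.33,0,0,0,0.7])

```text
time: 18.7
position: [0.6547, 0.0261, 0.1235]
tool_rot: [0.001, 3.14, -0.0]
ft_force: [0.8, 0.7, -1.3]
grip_width: 0.85
grip_force: 0.0
```

>>> jog_arm(moves=[0,-0.15,0,0,0,0,0.7,0,-0.3,0,0,0,0,0.7,0,-0.44,0,0,0,0,0.7,0,-0.44,0.06,0,0,0,0.7,0,-0.44,0.12,0,0,0,0.7,0,-0.44,0.12,0,0,0,0.7,0,-0.44,0.12,0,0,0,0.7,0,-0.44,0.12,0,0,0,0.7])

```text
time: 19.7
position: [0.6543, -0.1029, 0.0877]
tool_rot: [-0.002, 3.14, 0.0]
ft_force: [0.6, 0.1, -0.7]
grip_width: 0.847
grip_force: 0.0
```

```bash
python3 wr.py; python3 hts.py; cp pics/w_last.png pics/w6.png
```

```text
[465. 192.] 2465 [array([0.6276, 0.0014]), array([ 0.6261, -0.0018])]
[188. 209.] 1560 [array([ 0.6374, -0.1531]), array([ 0.6356, -0.1516])]
[142. 265.] 1188 [array([ 0.6719, -0.1826]), array([ 0.6691, -0.1802])]
[169. 358.] 302 [array([ 0.7365, -0.1721]), array([ 0.7317, -0.17  ])]
[ 0.6543 -0.1031  0.0878] 19.75
[112. 103. 520. 529. 529. 529.] [159. 485. 494. 529. 455. 517.]
0.052 [[-1.500e-03  5.000e-04  6.435e-01  1.112e-01]
 [-4.700e-03 -7.000e-04  6.257e-01 -1.000e-03]
 [-4.400e-03 -1.100e-03  6.556e-01 -1.015e-01]
 [-6.200e-03  5.000e-04  5.407e-01  1.090e-01]
 [-2.300e-03  4.000e-04  5.411e-01  3.000e-03]
 [-3.500e-03 -1.000e-03  5.305e-01 -1.258e-01]]
0.058 [[ 2.400e-03 -1.800e-03  6.427e-01  1.107e-01]
 [-7.000e-04 -2.500e-03  6.250e-01 -9.000e-04]
 [-5.000e-04 -2.500e-03  6.547e-01 -1.010e-01]
 [-1.800e-03 -1.800e-03  5.404e-01  1.084e-01]
 [ 2.000e-03 -1.400e-03  5.408e-01  3.000e-03]
 [ 9.000e-04 -2.300e-03  5.303e-01 -1.252e-01]]
```

View pics/w6.png

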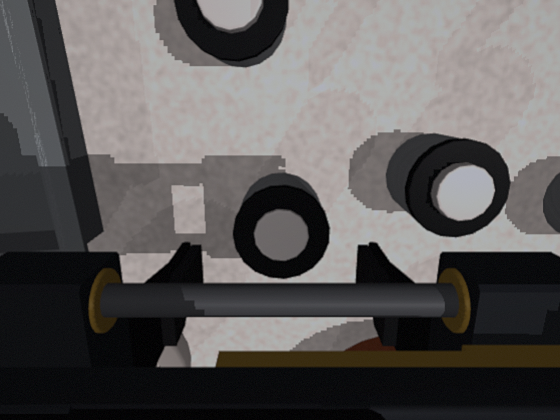

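The target pot, button down, is at (281,235), centred between the fingers. The neighbour at (465,192) and the pot at (230,20) are where expected.

>>> jog_arm(moves=[0,0.003,0.1,0,0,0,0.7,0,0.003,0.2,0,0,0,0.7,0,0.003,0.25,0,0,0,0.7,0,0.003,0.25,0,0,0,0.7,0,0.003,0.25,0,0,0,-1,0,0.003,0.25,0,0,0,-1,0,0.003,0.25,0,0,0,-1,0,0.003,0.25,0,0,0,-1])

```text
time: 20.85
position: [0.6545, -0.1026, 0.0132]
tool_rot: [0.0, 3.14, 0.001]
ft_force: [-0.6, 0.1, 5.2]
grip_width: 0.639
grip_force: 20.1
```

>>> jog_arm(moves=[0,0,-0.15,0,0,0,-1,0,0,-0.32,0,0,0,-1,0.09,0.16,-0.33,0,0,0,-1,0.18,0.32,-0.33,0,0,0,-1,0.27,0.48,-0.33,0,0,0,-1,0.36,0.64,-0.33,0,0,0,-1,0.46,0.82,-0.33,0,0,0,-1,0.56,1,-0.33,0,0,0,-1])

```text
time: 21.85
position: [0.4842, 0.1984, 0.1106]
tool_rot: [-0.001, -3.141, 0.0]
ft_force: [0.6, 0.5, -2.4]
grip_width: 0.637
grip_force: 20.0
```

>>> jog_arm(moves=[0.09,0.17,0,0,0,0,-1,0.18,0.33,0,0,0,0,-1,0.228,0.422,0.02,0,0,0,-1,0.228,0.422,0.1,0,0,0,-1,0.228,0.422,0.2,0,0,0,-1,0.228,0.422,0.26,0,0,0,-1,0.228,0.422,0.29,0,0,0,-1,0.228,0.422,0.297,0,0,0,-1])

```text
time: 22.85
position: [0.4174, 0.3237, 0.0217]
tool_rot: [-0.001, -3.141, 0.0]
ft_force: [-0.1, 0.3, -1.8]
grip_width: 0.642
grip_force: 20.0
```

>>> jog_arm(moves=[0,0,0,0,0,0,-1,0,0,0,0,0,0,0.6,0,0,0,0,0,0,0.7,0,0,0,0,0,0,0.7,0,0,-0.07,0,0,0,0.7,0,0,-0.2,0,0,0,0.7,0,0,-0.4,0,0,0,0.7,0,0,-0.4,0,0,0,0.7])

```text
time: 23.85
position: [0.4203, 0.3264, 0.1475]
tool_rot: [0.0, 3.133, 0.012]
ft_force: [0.9, 0.9, -0.6]
grip_width: 0.847
grip_force: 0.0
```

```bash
python3 wr.py; python3 hts.py
python3 - <<'E'
import cv2,numpy as np
cv2.imwrite("pics/p7.png",np.hstack([cv2.resize(cv2.imread("pics/"+f),(400,300)) for f in("w_last.png","s3.png")]))
E
```

```text
[275. 205.] 1403 [array([0.4188, 0.3251]), array([0.4171, 0.3252])]
[167. 357.] 316 [array([0.5498, 0.2353]), array([0.545 , 0.2374])]
[0.4188 0.3251 0.1446] 23.9
[106. 105. 529. 529. 529. 112.] [147. 159. 529. 529. 529. 152.]
0.052 [[-1.200e-03  9.000e-04  6.433e-01  1.108e-01]
 [-1.100e-03  4.000e-04  6.258e-01 -1.400e-03]
 [-6.200e-03 -1.200e-03  6.560e-01 -1.010e-01]
 [-6.200e-03  5.000e-04  5.407e-01  1.090e-01]
 [-5.800e-03  1.000e-04  5.411e-01  3.000e-03]
 [-1.900e-03 -3.000e-04  5.290e-01 -1.267e-01]]
0.058 [[ 0.0026 -0.0013  0.6426  0.1103]
 [ 0.0029 -0.0014  0.6251 -0.0014]
 [-0.0023 -0.0026  0.6551 -0.1005]
 [-0.0018 -0.0018  0.5404  0.1084]
 [-0.0014 -0.0017  0.5408  0.003 ]
 [ 0.0025 -0.0016  0.5288 -0.126 ]]
```

View pics/p7.png

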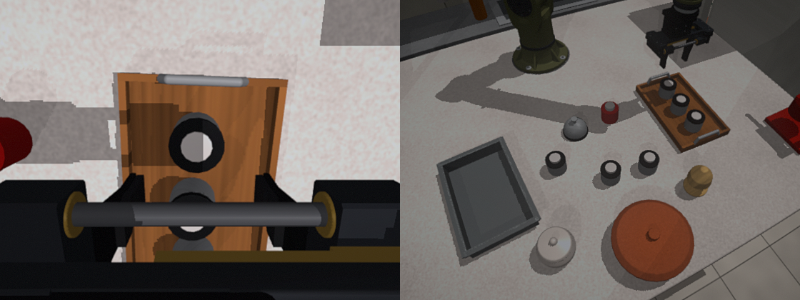

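>>> jog_arm(moves=[-0.12,-0.11,0,0,0,0,0.7,-0.25,-0.24,0,0,0,0,0.7,-0.38,-0.36,0,0,0,0,0.7,-0.51,-0.48,0.05,0,0,0,0.7,-0.64,-0.61,0.1,0,0,0,0.7,-0.752,-0.715,0.15,0,0,0,0.7,-0.752,-0.715,0.19,0,0,0,0.7,-0.752,-0.715,0.19,0,0,0,0.7])

```text
time: 25.0
position: [0.6405, 0.1096, 0.0817]
tool_rot: [-0.0, -3.136, 0.001]
ft_force: [-0.0, 0.7, -0.0]
grip_width: 0.851
grip_force: 0.0
```

```bash
sed -i 's/>110)&/>75)\&/' wr.py; python3 wr.py
```

```text
[ 71. 220.] 2437 [array([ 0.628 , -0.0044]), array([ 0.6261, -0.0008])]
[279. 250.] 2284 [array([0.6458, 0.1105]), array([0.6433, 0.1105])]
[0.6411 0.1106 0.0831] 25.05
```

>>> jog_arm(moves=[-0.005,0,0.1,0,0,0,0.7,-0.005,0,0.2,0,0,0,0.7,-0.005,0,0.24,0,0,0,0.7,-0.005,0,0.24,0,0,0,0.7,-0.005,0,0.24,0,0,0,-1,-0.005,0,0.24,0,0,0,-1,-0.005,0,0.24,0,0,0,-1,-0.005,0,0.24,0,0,0,-1])

```text
time: 26.05
position: [0.6451, 0.1096, 0.014]
tool_rot: [0.0, 3.14, 0.001]
ft_force: [-0.0, 0.3, 4.7]
grip_width: 0.641
grip_force: 20.1
```

Run:
```python
from h import *
s=ctrl.get_state(); print(s['position'],s['grip_width'],s['ft_force'])
```

```text
[0.64511539 0.10956306 0.01396341] 0.6412562885476827 [-0.04184332  0.29624287  4.68779981]
```

>>> jog_arm(moves=[0,0,-0.15,0,0,0,-1,0,0,-0.32,0,0,0,-1,0.03,-0.15,-0.33,0,0,0,-1,0.06,-0.33,-0.33,0,0,0,-1,0.09,-0.51,-0.33,0,0,0,-1,0.1,-0.68,-0.33,0,0,0,-1,0.1,-0.84,-0.33,0,0,0,-1,0.1,-1,-0.33,0,0,0,-1])

```text
time: 27.05
position: [0.6137, -0.192, 0.1113]
tool_rot: [-0.0, -3.141, -0.001]
ft_force: [-0.4, -0.3, -1.7]
grip_width: 0.644
grip_force: 20.0
```

>>> jog_arm(moves=[0,-0.15,0,0,0,0,-1,0,-0.32,0,0,0,0,-1,0,-0.449,0,0,0,0,-1,0,-0.449,0.08,0,0,0,-1,0,-0.449,0.18,0,0,0,-1,0,-0.449,0.27,0,0,0,-1,0,-0.449,0.3,0,0,0,-1,0,-0.449,0.311,0,0,0,-1])

```text
time: 28.05
position: [0.6139, -0.3252, 0.0189]
tool_rot: [-0.0, -3.14, -0.001]
ft_force: [-5.4, 2.4, 9.3]
grip_width: 0.642
grip_force: 20.2
```

>>> jog_arm(moves=[0,0,0,0,0,0,-1,0,0,0,0,0,0,0.6,0,0,0,0,0,0,0.7,0,0,0,0,0,0,0.7,0,0,-0.07,0,0,0,0.7,0,0,-0.2,0,0,0,0.7,0,0,-0.35,0,0,0,0.7,0,0,-0.35,0,0,0,0.7])

```text
time: 29.05
position: [0.6173, -0.3275, 0.1305]
tool_rot: [0.001, 3.132, -0.007]
ft_force: [0.4, -0.2, -0.6]
grip_width: 0.848
grip_force: 0.0
```

```bash
python3 wr.py; python3 hts.py
python3 - <<'E'
import cv2,numpy as np
cv2.imwrite("pics/p8.png",np.hstack([cv2.resize(cv2.imread("pics/"+f),(400,300)) for f in("w_last.png","s3.png")]))
E
```

```text
[282. 213.] 1792 [array([ 0.6164, -0.3249]), array([ 0.6145, -0.3249])]
[ 0.6159 -0.3265  0.1276] 29.1
[529. 105. 529. 529. 529. 113.] [529. 159. 529. 529. 529. 150.]
0.052 [[-3.700e-03 -1.100e-03  6.449e-01  1.127e-01]
 [-1.100e-03  4.000e-04  6.258e-01 -1.400e-03]
 [-6.200e-03 -1.200e-03  6.560e-01 -1.010e-01]
 [-6.200e-03  5.000e-04  5.407e-01  1.090e-01]
 [-5.800e-03  1.000e-04  5.411e-01  3.000e-03]
 [-2.100e-03 -5.000e-04  5.291e-01 -1.266e-01]]
0.058 [[ 2.000e-04 -3.400e-03  6.441e-01  1.122e-01]
 [ 2.900e-03 -1.400e-03  6.251e-01 -1.400e-03]
 [-2.300e-03 -2.600e-03  6.551e-01 -1.005e-01]
 [-1.800e-03 -1.800e-03  5.404e-01  1.084e-01]
 [-1.400e-03 -1.700e-03  5.408e-01  3.000e-03]
 [ 2.300e-03 -1.700e-03  5.289e-01 -1.260e-01]]
```

View pics/p8.png

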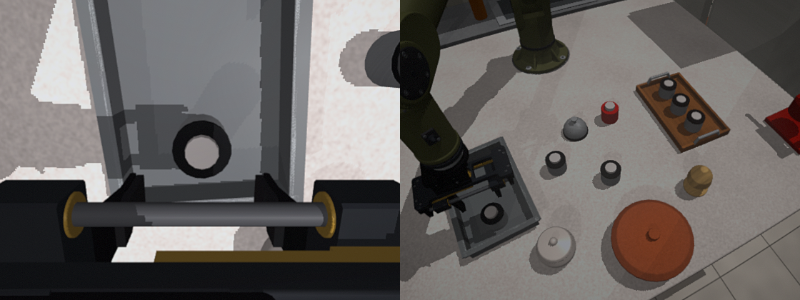

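The pot stands in the tub; the tray row is intact.

>>> jog_arm(moves=[0,0.17,0,0,0,0,0.7,-0.02,0.35,0,0,0,0,0.7,-0.04,0.54,0,0,0,0,0.7,-0.04,0.73,0,0,0,0,0.7,-0.04,0.9,0,0,0,0,0.7,-0.04,1,0.04,0,0,0,0.7,-0.04,1,0.08,0,0,0,0.7,-0.04,1,0.1,0,0,0,0.7])

```text
time: 30.2
position: [0.6252, -0.0268, 0.0918]
tool_rot: [-0.002, -3.139, 0.002]
ft_force: [-0.2, -1.2, -0.1]
grip_width: 0.848
grip_force: 0.0
```

```bash
python3 wr.py
```

```text
[82. 60.] 3321 [array([ 0.5296, -0.1278]), array([ 0.5302, -0.1247])]
[322. 240.] 2136 [array([ 6.281e-01, -5.000e-04]), array([ 0.6258, -0.0012])]
[ 0.625  -0.0275  0.0915] 30.25
```

>>> jog_arm(moves=[0,0.08,0,0,0,0,0.7,0,0.08,0.02,0,0,0,0.7,0,0.08,0.16,0,0,0,0.7,0,0.08,0.26,0,0,0,0.7,0,0.08,0.263,0,0,0,0.7,0,0.08,0.263,0,0,0,-1,0,0.08,0.263,0,0,0,-1,0,0.08,0.263,0,0,0,-1])

```text
time: 31.25
position: [0.6275, -0.0016, 0.0163]
tool_rot: [0.0, 3.139, 0.0]
ft_force: [-0.2, -0.6, 2.9]
grip_width: 0.642
grip_force: 20.0
```

>>> jog_arm(moves=[0,0,-0.15,0,0,0,-1,0,0,-0.32,0,0,0,-1,0.05,-0.15,-0.33,0,0,0,-1,0.1,-0.33,-0.33,0,0,0,-1,0.16,-0.5,-0.33,0,0,0,-1,0.22,-0.67,-0.33,0,0,0,-1,0.28,-0.83,-0.33,0,0,0,-1,0.308,-1,-0.33,0,0,0,-1])

```text
time: 32.25
position: [0.5329, -0.3024, 0.114]
tool_rot: [-0.0, 3.141, 0.001]
ft_force: [0.3, -0.5, -1.8]
grip_width: 0.643
grip_force: 20.0
```

>>> jog_arm(moves=[0,-0.095,0,0,0,0,-1,0,-0.095,0.03,0,0,0,-1,0,-0.095,0.1,0,0,0,-1,0,-0.095,0.18,0,0,0,-1,0,-0.095,0.25,0,0,0,-1,0,-0.095,0.29,0,0,0,-1,0,-0.095,0.305,0,0,0,-1,0,-0.095,0.309,0,0,0,-1])

```text
time: 33.25
position: [0.5345, -0.33, 0.0214]
tool_rot: [0.0, 3.14, -0.001]
ft_force: [-0.7, -0.7, -1.1]
grip_width: 0.638
grip_force: 20.0
```

>>> jog_arm(moves=[0,0,0,0,0,0,-1,0,0,0,0,0,0,0.6,0,0,0,0,0,0,0.7,0,0,0,0,0,0,0.7,0,0,-0.07,0,0,0,0.7,0,0,-0.2,0,0,0,0.7,0,0,-0.35,0,0,0,0.7,0,0,-0.35,0,0,0,0.7])

```text
time: 34.25
position: [0.5367, -0.332, 0.1321]
tool_rot: [0.001, 3.133, -0.007]
ft_force: [0.6, -0.2, -0.4]
grip_width: 0.853
grip_force: 0.0
```

```bash
python3 wr.py; python3 hts.py|sed -n '1,2p;8,9p'
```

```text
[282. 212.] 1791 [array([ 0.5357, -0.3291]), array([ 0.5339, -0.3292])]
[ 0.5355 -0.3309  0.1296] 34.3
[529. 529. 529. 529. 529. 111.] [529. 529. 529. 529. 529. 149.]
0.052 [[-3.700e-03 -1.100e-03  6.449e-01  1.127e-01]
0.058 [[ 2.000e-04 -3.400e-03  6.441e-01  1.122e-01]
 [-3.300e-03 -1.800e-03  6.286e-01 -1.500e-03]
```

>>> jog_arm(moves=[0.01,0.16,0,0,0,0,0.7,0.015,0.35,0,0,0,0,0.7,0.015,0.54,0,0,0,0,0.7,0.015,0.678,0.02,0,0,0,0.7,0.015,0.678,0.08,0,0,0,0.7,0.015,0.678,0.137,0,0,0,0.7,0.015,0.678,0.137,0,0,0,0.7,0.015,0.678,0.137,0,0,0,0.7])

```text
time: 35.4
position: [0.5293, -0.128, 0.0848]
tool_rot: [-0.004, -3.141, 0.001]
ft_force: [-0.3, -0.1, -0.2]
grip_width: 0.85
grip_force: 0.0
```

```bash
python3 wr.py
```

```text
[281. 243.] 2229 [array([ 0.5319, -0.1259]), array([ 0.5295, -0.1259])]
[ 0.5297 -0.1277  0.0852] 35.45
```

>>> jog_arm(moves=[0,0.003,0.1,0,0,0,0.7,0,0.003,0.2,0,0,0,0.7,0,0.003,0.243,0,0,0,0.7,0,0.003,0.243,0,0,0,0.7,0,0.003,0.243,0,0,0,-1,0,0.003,0.243,0,0,0,-1,0,0.003,0.243,0,0,0,-1,0,0.003,0.243,0,0,0,-1])

```text
time: 36.45
position: [0.5303, -0.1258, 0.0129]
tool_rot: [0.0, 3.14, -0.0]
ft_force: [-0.6, -0.0, 6.0]
grip_width: 0.636
grip_force: 20.1
```

>>> jog_arm(moves=[0,0,-0.15,0,0,0,-1,0,0,-0.32,0,0,0,-1,0.06,-0.15,-0.33,0,0,0,-1,0.12,-0.32,-0.33,0,0,0,-1,0.18,-0.48,-0.33,0,0,0,-1,0.24,-0.64,-0.33,0,0,0,-1,0.252,-0.695,-0.33,0,0,0,-1,0.252,-0.695,-0.33,0,0,0,-1])

```text
time: 37.45
position: [0.4532, -0.3346, 0.1105]
tool_rot: [-0.004, -3.141, -0.001]
ft_force: [1.0, -0.4, -1.0]
grip_width: 0.642
grip_force: 20.0
```

>>> jog_arm(moves=[0,0,0.04,0,0,0,-1,0,0,0.1,0,0,0,-1,0,0,0.18,0,0,0,-1,0,0,0.25,0,0,0,-1,0,0,0.29,0,0,0,-1,0,0,0.305,0,0,0,-1,0,0,0.309,0,0,0,-1,0,0,0.309,0,0,0,-1])

```text
time: 38.45
position: [0.4544, -0.3343, 0.0188]
tool_rot: [0.0, 3.14, -0.001]
ft_force: [0.3, -0.7, -1.8]
grip_width: 0.638
grip_force: 20.0
```

>>> jog_arm(moves=[0,0,0,0,0,0,-1,0,0,0,0,0,0,0.6,0,0,0,0,0,0,0.7,0,0,0,0,0,0,0.7,0,0,-0.07,0,0,0,0.7,0,0,-0.2,0,0,0,0.7,0,0,-0.4,0,0,0,0.7,0,0,-0.4,0,0,0,0.7])

```text
time: 39.45
position: [0.4568, -0.3364, 0.1435]
tool_rot: [0.0, 3.132, -0.007]
ft_force: [0.9, 1.1, -0.5]
grip_width: 0.848
grip_force: 0.0
```

```bash
python3 wr.py
python3 - <<'E'
from h import *
s=cam("scene"); save(s,"s9.png"); t=cam("top"); save(t,"t9.png")
cv2.imwrite("pics/p9.png",np.hstack([cv2.resize(cv2.imread("pics/"+f),(400,300)) for f in("t9.png","s9.png")]))
E
```

```text
[283. 208.] 1615 [array([ 0.4564, -0.3329]), array([ 0.4546, -0.333 ])]
[338. 334.] 1540 [array([ 0.5613, -0.289 ]), array([ 0.557 , -0.2901])]
[ 0.4554 -0.335   0.1408] 39.5
```

View pics/p9.png

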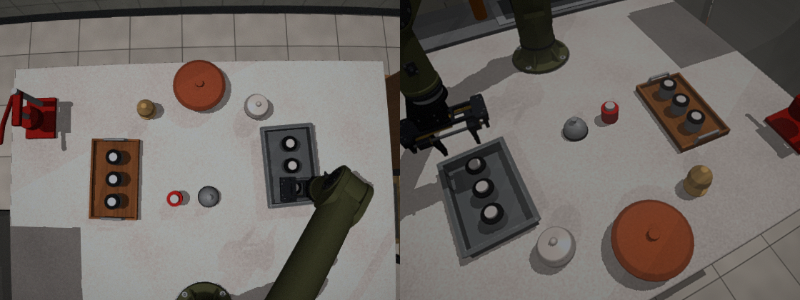

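All six stand in their places: three in the tray, three in the tub. Now the bell.

>>> jog_arm(moves=[0,0.1,-0.05,0,0,0,0,0.02,0.28,-0.05,0,0,0,-1,0.04,0.46,-0.05,0,0,0,-1,0.06,0.64,-0.05,0,0,0,-1,0.06,0.82,0,0,0,0,-1,0.06,1,0.06,0,0,0,-1,0.06,1,0.1,0,0,0,-1,0.06,1,0.128,0,0,0,-1])

```text
time: 40.6
position: [0.4347, -0.0346, 0.0981]
tool_rot: [0.0, -3.139, 0.001]
ft_force: [0.2, -0.8, -0.1]
grip_width: 0.044
grip_force: 0.0
```

Run:
```python
from h import *
t=cam("top"); s=cam("scene")
Z=np.array([(.418,.324,.06),(.498,.3205,.06),(.579,.318,.06),(.614,-.325,.063),(.534,-.33,.063)])
bt=buttons(t,guess=proj(t,Z)); bs=buttons(s,guess=proj(s,Z)); print(bt[:,2],bs[:,2])
for z in(.060,.063): print(z,(ray(s,bs[:,:2],z)-ray(t,bt[:,:2],z))[:,:2].round(4))
w=cam("wrist"); print(ctrl.get_state()["position"], proj(w,[(.436,-.0266,.062)]))
a=cv2.resize(w["pixels"][100:400,130:430],(400,400)); b=cv2.resize(cam("scene")["pixels"][120:220,190:290],(400,400),interpolation=2)
cv2.imwrite("pics/b10.png",np.hstack([a,b])[:,:,::-1])
```

```text
[105. 107. 103. 104. 104.] [ 78.  88. 105. 207. 180.]
0.06 [[ 0.0015 -0.0022]
 [ 0.0014 -0.0013]
 [ 0.0017 -0.0012]
 [ 0.0001 -0.0012]
 [-0.0003 -0.0014]]
0.063 [[ 0.0039 -0.0038]
 [ 0.0037 -0.0029]
 [ 0.0037 -0.0028]
 [ 0.0022 -0.0014]
 [ 0.0019 -0.0016]]
[ 0.43533804 -0.03546424  0.09915691] [[292.91601011 239.04427481]]
```

View pics/b10.png

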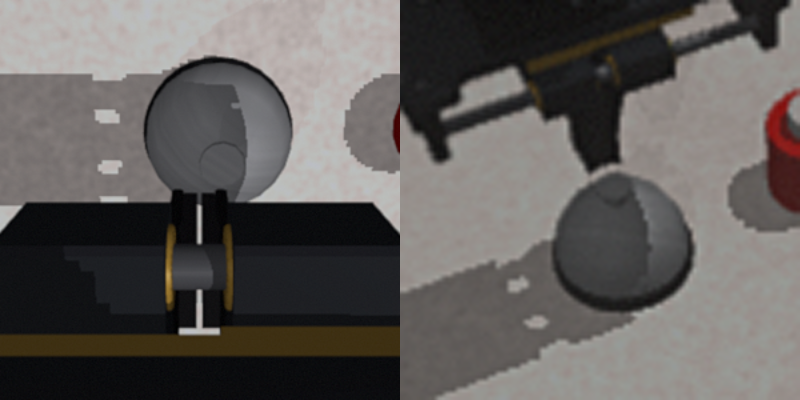

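Run:
```python
from h import *
w=cam("wrist"); s=cam("scene"); t=cam("top")
print(ray(w,[(296.5,223)],.062),ray(s,[(243.8,166.5)],.062))
g=cv2.imread("pics/top0.png"); s0=cv2.imread("pics/scene0.png"); print(proj(t,[(.428,-.025,.062)]))
cv2.imwrite("pics/b11.png",np.hstack([cv2.resize(g[255:295,272:312],(400,400),interpolation=cv2.INTER_CUBIC),cv2.resize(s0[150:200,220:270],(400,400),interpolation=cv2.INTER_CUBIC)]))
```

```text
[[ 0.4278383  -0.02442928  0.062     ]] [[ 0.42899499 -0.02568194  0.062     ]]
[[291.97509411 275.00558671]]
```

View pics/b11.png

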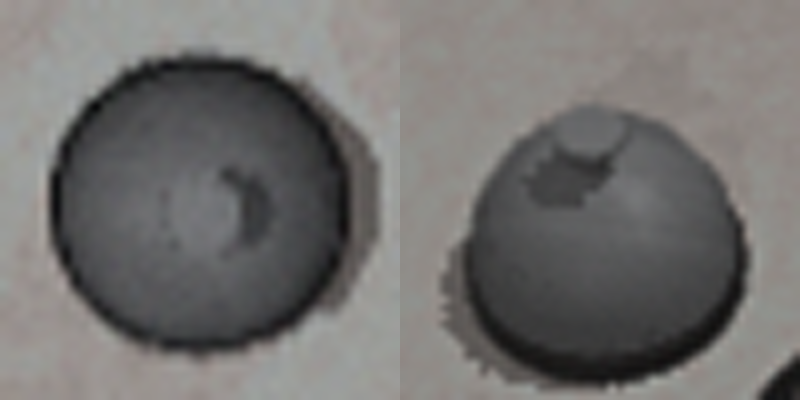

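Plunger head is at (292,276) in the top view and (244,166) in the scene view, so (.428,-.025).

>>> jog_arm(moves=[0.025,0.034,0,0,0,0,-1,0.025,0.034,0,0,0,0,-1,0.025,0.034,0.09,0,0,0,-1,0.025,0.034,0.13,0,0,0,-1,0.025,0.034,0.15,0,0,0,-1,0.025,0.034,0.16,0,0,0,-1,0.025,0.034,0.16,0,0,0,-1,0.025,0.034,0.16,0,0,0,-1])

```text
time: 41.95
position: [0.4277, -0.0237, 0.0549]
tool_rot: [-0.0, -3.139, -0.002]
ft_force: [-12.7, 0.6, 27.9]
grip_width: 0.004
grip_force: 14.2
```

The plunger is at its stop (z 0.055). Release it and retreat.

>>> jog_arm(moves=[0,0,-0.05,0,0,0,-1,0,0,-0.1,0,0,0,-1,0,0,-0.2,0,0,0,-1,0,0,-0.35,0,0,0,-1,0,0,-0.45,0,0,0,-1,0,0,-0.45,0,0,0,-1,0,0,-0.45,0,0,0,-1,0,0,-0.45,0,0,0,-1])

```text
time: 42.95
position: [0.4275, -0.0239, 0.1856]
tool_rot: [-0.0, -3.139, 0.0]
ft_force: [-1.3, 0.7, -0.2]
grip_width: 0.002
grip_force: 0.0
```

Run:
```python
from h import *
print(ctrl.get_state()["position"],ctrl.get_state()["ft_force"])
t=cam("top"); s=cam("scene"); save(t,"t12.png"); save(s,"s12.png")
Z=np.array([(.418,.324,.06),(.498,.3205,.06),(.579,.318,.06),(.614,-.325,.063),(.534,-.33,.063),(.454,-.334,.063)])
bt=buttons(t,guess=proj(t,Z)); bs=buttons(s,guess=proj(s,Z)); print(bt[:,2],bs[:,2])
A=ray(t,bt[:,:2],.061); print(np.c_[A[:,:2],(ray(s,bs[:,:2],.061)-A)[:,:2]].round(4))
cv2.imwrite("pics/p12.png",np.hstack([cv2.resize(cv2.imread("pics/"+f),(400,300)) for f in("t12.png","s12.png")]))
```

```text
[ 0.4274906  -0.02387796  0.18560801] [-1.2610896   0.67003175 -0.15099004]
[105. 107. 103. 103. 106.  49.] [ 76.  85. 104. 203. 177. 462.]
[[ 4.160e-01  3.247e-01  2.100e-03 -2.500e-03]
 [ 4.973e-01  3.189e-01  2.000e-03 -2.200e-03]
 [ 5.773e-01  3.188e-01  2.300e-03 -1.800e-03]
 [ 6.131e-01 -3.257e-01  7.000e-04 -1.200e-03]
 [ 5.324e-01 -3.298e-01  4.000e-04 -1.600e-03]
 [ 4.559e-01 -3.395e-01 -7.400e-03  5.200e-03]]
```

View pics/p12.png

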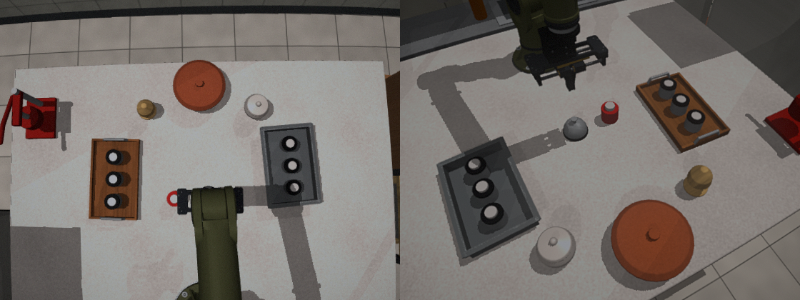

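All pots are in place, the bell is released, the arm is clear, and the bystanders are untouched. (The last tub reading is only arm shadow.)

```bash
python3 -c "
from bench import ctrl
print(ctrl.close_job())"
```

```text
the job is handed in; nothing more can be done
None
```

The job is handed in: the three pots whose buttons stay down are in the tray, the three that spring back are in the tub, and the bell was rung last, at about 42 s of the 210 s; the verdict was not shown.

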